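# Chock a print roller against its part-present pin

## Task

Lay the orange ink-roller barrel across the two V-cradles of the stand, centred, then push the wooden chock, centred and upright, straight down between the barrel and the stand's near posts until it sits fully home on the cradles, so that the barrel is shoved against the sensing pin and keeps it pressed in when you let go. Do not shift the tea glass, the ink bottle or the whetstone.

Things in the scene. Friction and masses are not known exactly. Their poses are not given: they have to be found in the camera images.
- stand: Fixed roller stand, grey base 134 x 170 x 10 mm. Origin on the table under the V line's middle; x to the far (pin) side, y along the V line, z up. Two cradles of slippery white plastic (friction about 0.15), 16 mm thick, at y = +-62 mm, open between; near posts' inner faces x = -37.5, tops z 52 mm; far posts' inner faces x = 26, tops z 56 mm. Black switch housing x 33 to 65, y 29 to 51, top z 60 mm.
- v_seat (a point): Middle of the V line of the cradles, 26 mm above the table (stand x = 0); axes as the stand's. Flanks rise 10 degrees to both sides. A barrel laid here has its axis 17.3 mm above this point and stops 1 mm short of the pin. Chocked, it sits 6 to 8 mm farther on toward +x and 1 mm higher.
- chock_seat (a point): Where the centre of the chock's underside belongs when home: on the flat near shelves of the cradles (stand x = -37.5 to -10 mm), between near posts and barrel; 27.8 mm above the table, stand x = -23 (1.5 mm play), y = 0 mm. Axes as the stand's; the chock's y goes along y.
- pin (a joint): Brass round-nosed sensing pin, 9 mm thick, pointing from the switch housing at the barrel; stand y = 40, z = 44 mm, tip at x = 18 mm when out. 0 = fully out, grows to 0.010 m as pushed toward stand +x. Spring: 1.25 N at 0, plus 250 N/m. Reads 0.004 to 0.008 with barrel and chock home.
- roller: Loose ink-roller barrel: round bar, orange sleeve, bare steel ends, 34 mm diameter, 180 mm long, about 0.45 kg. Origin on its axis at mid-length; x along the axis (ends alike). Starts lying on the table, axis 17 mm high; it can roll.
- chock: Loose chock of waxed wood (friction about 0.25; grip block unwaxed) standing upright, about 0.2 kg. Origin: centre of its underside; y along its length, z up; ends and sides alike. Bar 150 long (y), 26 thick (x), 34 mm high, the lowest 12 mm tapering to a 16 mm foot; on top a darker grip block 20 thick (x), 60 long (y), from 34 to 79 mm up. Needs a push of 5 to 10 N to go home.
- tea_glass: Tea glass, 63 mm wide, 88 mm high, upright; origin at the centre of its foot. Bystander.
- ink_bottle: Amber ink bottle with pale cap, 46 mm wide, 85 mm high; origin at the centre of its foot. Bystander.
- whetstone: Two-layer whetstone 50 x 150 x 22 mm lying flat, long along its y; origin at the centre of its underside. Bystander.

How it is judged:
By the outcome, as a careful person would: the job done as asked, in the order asked, and still so for the second after the job is handed in, with the robot touching nothing.
It also fails if it takes over 58 s, if anything falls off the work surface, if the arm or the gripper's body presses on something with over 40 N, if the wrist force passes 120 N, or if a joint passes its speed limit or range.

## Robot

A 6-joint arm with a two-finger parallel gripper is mounted at the origin on a cart in front of the work surface, level with it; the furniture and walls round the work are solid. World frame = base frame: x ahead of the robot, y to its left, z up, the work surface at z = 0. Lengths are in mm, angles in rad, forces in N, time in s.
With the tool pointing down it reaches from about 350 to 775 mm from the base axis. Payload 7.3 kg.
Tool frame: the origin (TCP) lies between the finger pads; the fingertips stand 22 mm ahead of it and the grasp point (between the pads) lies 3 mm ahead of it; z points along the fingers, x is the direction in which the jaws open and shut, and the axes are right-handed (so a half turn about z gives the same grasp; the last joint's range is limited). The gripper opens to 92 mm and grips with 3 to 60 N. Pads are 19 mm wide; open, the fingers measure 130 mm over their backs; the gripper's body (75 mm by 190 mm) begins 47 mm behind the grasp point.
Start: joints at [-1.462, 0.342, 1.524, -0, 1.275, -0.146], TCP at [132.349, -508.062, 248.741] pointing down, gripper open.
Joint ranges: [-2.53, 2.53], [-0.77, 2.02], [0.04, 2.7], [-1, 4.14], [0.28, 2.66], [-3.11, 3.11]. Speed limits (rad/s): [2.57, 2.57, 3.14, 3.14, 3.14, 3.14].

## Interface

Orientations are given as [roll, pitch, yaw] about the fixed x, y, z axes, in that order (R = Rz(yaw) Ry(pitch) Rx(roll)).
In Python, from plant import * gives the robot as it stands. The module is installed in compiled form; this text tells all that it offers.
- The arm moves only by the shell command python3 -m handwheel 'ROWS' [OPENING]. ROWS is a JSON object of lists of equal length, an entry for each row: "translation": the shift along the world's x, y, z in units of 15 cm (1.0 is 15 cm), a list of three; "twist": the turn about the world's z in units of 90 degrees (1.0 is 90 degrees). In form: {"translation": [[tx, ty, tz], ...], "twist": [twist, ...]}. A call has exactly 8 rows; each row shifts and turns the pose as measured when the row begins; what a row does not reach is not made up. A row lasts 1/8 s, in which the tool goes at most 62.5 mm and 10.7 degrees, less where a joint would pass 70% of its speed; a pose out of reach is approached as far as the arm can. A call with a number of a shift or a turn outside -1 to 1 is refused whole. A call with a gripper value outside its range is refused whole. OPENING is the closure in counts, from 0 (fully open) to 255 (shut), set as the call begins (- or left out, the last holds). The fingers move at their own pace and stop on an object; the grip force is fixed at half the most. Time passes only in rows, so rows that do not move let the fingers close, or fill a call up. It gives the time, the measured TCP pose, the force and the opening at its end, in the units of the state.
- get_obs(): the state, without advancing time (a new reading comes with each control period).
- capture(name): name is "scene" or "top" or "wrist"; returns a dict with "img" (400x640x3 uint8, red, green, blue), "vertical_fov" (degrees; the focal length in pixels is half the picture's height over the tangent of half this angle, whatever the lens; pixels are square), "cx", "cy" (the principal point, pixels), "world_from_camera" (4x4, takes a point from camera to world coordinates). Camera axes: x right, y up, looking along -z (the intrinsics and any distortion apply to the point x, -y, -z); pixel columns grow to the right and rows downward; lengths in mm; the calibration is good to about 2 mm. The wrist camera is an equidistant fisheye: a pixel r from the principal point sees the ray r / f radians off the axis. A picture is of the moment at which its call begins. There is no depth.
- close_job(): hands the job in, once; it reports no verdict.
Trained networks look in the newest picture that a camera, given by its name, has taken for a name from the list of things; names that differ only in an ending like _2 or _b are one class to them, and where a whole thing is asked for, a point or a joint stands for the part that bears it (a point fixed in the world has none). Each returns a list of dicts, best first, with "score" (0 to 1); they miss things now and then, are a little off and sometimes report something else, mostly with a low value. They report only what shows in the picture. A call takes as long as a camera call.
- search_frame(camera, label): "position" ([x, y, z] in mm, in the coordinates of the camera as it stood for that picture, good to about 4 mm: the middle of the surface that is visible of it).
- spot_point(camera, label): "position" ([x, y, z] in mm, in the coordinates of the camera as it stood for that picture, good to about 4 mm: a listed point, or the origin of a listed thing).
The state is a dict: "time": time; "joint_positions": joint angles; "dq": joint speeds; "tau": joint torques, N m; "tool_pos": TCP position; "tcp_rot": TCP orientation; "contact_force": force on the tool from outside, world axes, zero at the start; "moment": the same for the moment, N m; "grip_width": finger opening in mm.
Only numpy, scipy, OpenCV 4.12 (cv2) and the standard library are available. Lean on these libraries where they do the work, as an engineer would, in place of code of your own. Each camera call takes 0.05 s, during which the arm holds its last target.

## Working session

There is one attempt and no reset: what is moved stays moved. The work goes in short steps, Python scripts to look and compute and a shell command to move; the robot and the scene stay as the last step left them, time stands still between calls to the robot, and variables do not carry over. Pictures are saved under pics/ and viewed, and the job is handed in when it is done.

```bash
mkdir -p pics
cat > h.py <<'E'
from plant import *
import numpy as np, cv2
def W(cap,p): 
    M=np.array(cap["world_from_camera"]); return (M@np.append(p,1))[:3]
def proj(cap,P,fish=False):
    M=np.linalg.inv(np.array(cap["world_from_camera"])); q=(M@np.append(P,1))[:3]
    f=200/np.tan(np.radians(cap["vertical_fov"]/2)); x,y,z=q[0],-q[1],-q[2]
    if fish:
        r=np.hypot(x,y); t=np.arctan2(r,z); return np.array([cap["cx"]+f*t*x/r,cap["cy"]+f*t*y/r])
    return np.array([cap["cx"]+f*x/z,cap["cy"]+f*y/z])
def ray(cap,u,v,z,fish=False):
    f=200/np.tan(np.radians(cap["vertical_fov"]/2)); a,b=(u-cap["cx"])/f,(v-cap["cy"])/f
    if fish:
        r=np.hypot(a,b); d=np.array([np.sin(r)*a/r,-np.sin(r)*b/r,-np.cos(r)])
    else: d=np.array([a,-b,-1])
    M=np.array(cap["world_from_camera"]); d=M[:3,:3]@d; o=M[:3,3]
    return o+d*(z-o[2])/d[2]
def save(cap,n): cv2.imwrite("pics/"+n,cap["img"][:,:,::-1])
E
python3 - <<'E'
from h import *
np.set_printoptions(precision=1,suppress=True)
for c in ["scene","top"]:
    cap=capture(c); save(cap,c+"0.png"); print(c,cap["vertical_fov"],cap["cx"],cap["cy"],np.array(cap["world_from_camera"]))
    for l in ["stand","v_seat","chock_seat","pin","roller","chock","tea_glass","ink_bottle","whetstone"]:
        for fn in (spot_point,search_frame):
            try: print(l,fn.__name__,[(round(r["score"],2),W(cap,r["position"])) for r in fn(c,l)[:2]])
            except Exception as e: print(l,e)
print(get_obs())
E
```

```text
scene 57.7761843345631 312.73223890060547 201.0336554499434 [[ -0.8   0.5  -0.4 133.2]
 [ -0.6  -0.6   0.5 613. ]
 [ -0.    0.6   0.8 939.9]
 [  0.    0.    0.    1. ]]
stand call [(0.97, array([492.1,  32.3,  -4.2]))]
stand call [(0.86, array([494.2,  41.6,   5.2]))]
v_seat call [(0.68, array([495.5,  36.8,  24.3]))]
v_seat call [(0.72, array([494.5,  44.8,  11.3]))]
chock_seat call []
chock_seat call [(0.75, array([493.5,  46.6,   8.4]))]
pin it knows: chock, chock_seat, ink_bottle, roller, stand, tea_glass, v_seat, whetstone
pin call []
roller call [(0.96, array([ 434.5, -289.2,   18.8]))]
roller call [(0.89, array([ 430.7, -279.9,   27.2]))]
chock call [(0.98, array([457. , 287. ,  -0.2])), (0.17, array([489.4,  31.7,  -3.6]))]
chock call [(0.65, array([448.3, 305.3,  34.3]))]
tea_glass call [(0.69, array([ 730.8, -105.9,   -1.6]))]
tea_glass call [(0.64, array([ 723.4, -100.6,   54.7]))]
ink_bottle call [(0.72, array([702.7,  25.8,  -2.1]))]
ink_bottle call [(0.75, array([689.7,  41.7,  56.1]))]
whetstone call [(0.61, array([513.5, 483.9,  -6.4]))]
whetstone call [(0.56, array([
[... 874 characters left out ...]
ass call [(0.82, array([ 725.5, -112.5,   -3.3]))]
tea_glass call [(0.77, array([ 725.6, -109.6,   46.2]))]
ink_bottle call [(0.49, array([699.9,  28.8,   3.8]))]
ink_bottle call [(0.76, array([694. ,  29.2,  84.2]))]
whetstone call [(0.79, array([516.2, 480.2,  -0.4]))]
whetstone call [(0.91, array([514.1, 480.2,  21. ]))]
{'time': 1.8, 'joint_positions': array([-1.5,  0.3,  1.5, -0. ,  1.3, -0.1]), 'dq': array([ 0.,  0.,  0.,  0.,  0., -0.]), 'tau': array([ -0. , -43.1, -24.4,   0.1,   0. ,   0. ]), 'tool_pos': array([ 132.3, -508.1,  248.7]), 'tcp_rot': array([ 3.1, -0. , -1.3]), 'contact_force': array([-0.5,  0.2, -0.2]), 'moment': array([ 0., -0., -0.]), 'grip_width': 91.79175102898256}
```

View pics/scene0.png

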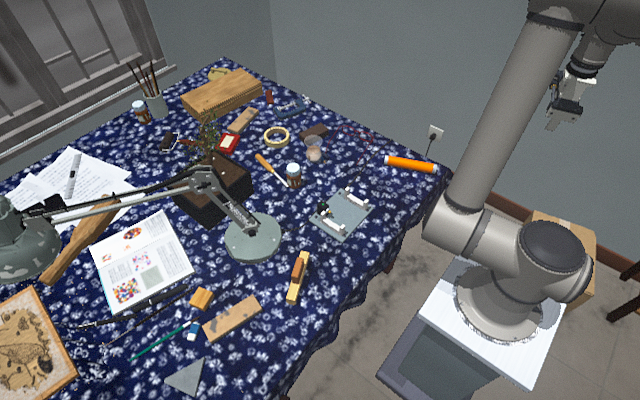

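View pics/top0.png

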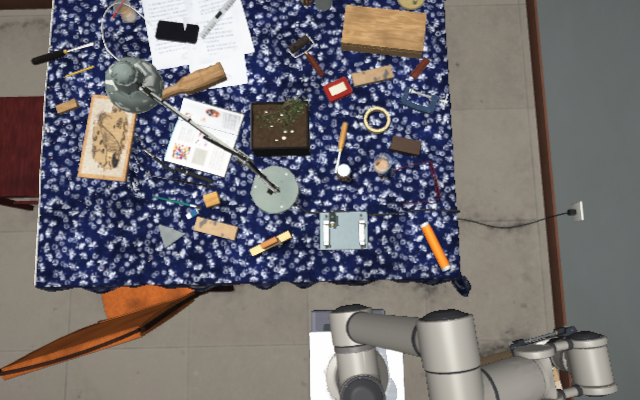

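```bash
python3 - <<'E'
import cv2
a=cv2.imread("pics/top0.png")
c=a[90:210,280:400]; cv2.imwrite("pics/crop_stand.png",cv2.resize(c,None,fx=5,fy=5,interpolation=cv2.INTER_CUBIC))
c=a[120:240,380:520]; cv2.imwrite("pics/crop_roll.png",cv2.resize(c,None,fx=5,fy=5,interpolation=cv2.INTER_CUBIC))
c=a[120:240,180:300]; cv2.imwrite("pics/crop_chock.png",cv2.resize(c,None,fx=5,fy=5,interpolation=cv2.INTER_CUBIC))
E
python3 - <<'E'
import cv2
a=cv2.imread("pics/top0.png")
def c(u,v,n,s=6,w=60):
    cv2.imwrite("pics/"+n,cv2.resize(a[v-w//1:v+w,u-w:u+w],None,fx=s,fy=s,interpolation=cv2.INTER_CUBIC)[:600,:800])
c(344,230,"cs.png",8,36); c(435,245,"cr.png",8,36); c(270,243,"cc.png",8,36)
b=[cv2.imread("pics/"+n) for n in ("cr.png","cc.png")]
cv2.imwrite("pics/rc.png",cv2.resize(cv2.hconcat(b),(800,400)))
print(b[0].shape)
E
```

```text
(576, 576, 3)
```

View pics/cs.png

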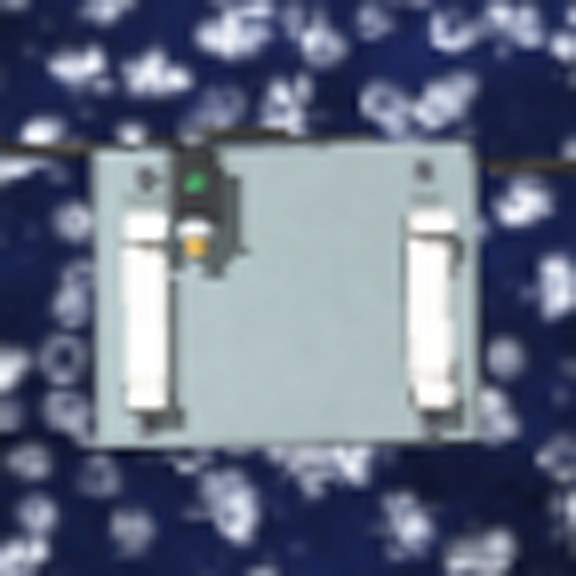

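View pics/rc.png

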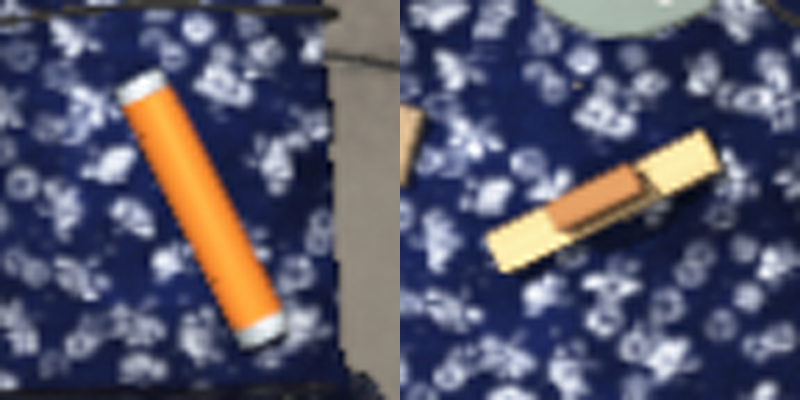

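Run:
```python
from h import *
np.set_printoptions(precision=1,suppress=True)
cap=capture("top")
def R(pts,u0,v0,s,z):
    return np.array([ray(cap,u0+(u+.5)/s-.5,v0+(v+.5)/s-.5,z) for u,v in pts])
S=R([(92,148),(472,142),(480,438),(95,445)],308,194,8,10); print("stand",S,S.mean(0))
def yaw(a,b): d=b-a; return np.degrees(np.arctan2(d[1],d[0]))
print("yaw of y axis (right->left)",yaw(S[1],S[0])-90,yaw(S[2],S[3])-90,"x",yaw(S[3],S[0]),yaw(S[2],S[1]))
r=R([(141,78),(263,340)],399,209,400/72,17); print("roller",r,r.mean(0),yaw(r[1],r[0]),np.linalg.norm(r[0]-r[1]))
c=R([(485,238),(705,128),(722,168),(503,275)],234,207,400/72,34); print("chock",c.mean(0),yaw(c[1],c[0]),yaw(c[2],c[3]),np.linalg.norm(c[1]-c[0]))
b=R([(548,208),(632,163),(645,188),(563,230)],234,207,400/72,79); print("block",b.mean(0),yaw(b[1],b[0]))
for p in [(130,242,37),(168,242,37),(412,235,37),(455,235,37)]: print(R([p[:2]],308,194,8,p[2]))
for p in [(194,245)]: print("pin",R([p],308,194,8,46))
```

```text
stand [[563.7 115.   10. ]
 [562.5 -54.2  10. ]
 [431.1 -53.2  10. ]
 [431.9 116.4  10. ]] [497.3  31.   10. ]
yaw of y axis (right->left) -0.4138657262965779 -0.2714523303384624 x -0.5891993144206465 -0.45736004518940543
roller [[ 516.6 -255.1   17. ]
 [ 350.  -322.9   17. ]] [ 433.3 -289.    17. ] 22.14097411045096 179.9025886049262
chock [450.5  35.9  34. ] 115.19217950776734 114.61335625308148 154.4004922066703
block [450.9  41.5  79. ] 116.80014780492434
[[518.6  98.8  37. ]]
[[518.2  82.2  37. ]]
[[518.8 -24.4  37. ]]
[[518.4 -43.1  37. ]]
pin [[515.7  71.   46. ]]
```

```bash
python3 -m handwheel '{"translation": [[0.25,0.18,-0.04],[0.25,0.18,-0.04],[0.25,0.18,-0.04],[0.25,0.18,-0.04],[0.25,0.18,-0.04],[0.25,0.18,-0.04],[0.25,0.18,-0.04],[0.25,0.18,-0.04]], "twist": [0.01,0.01,0.01,0.01,0.01,0.01,0.01,0.01]}' 0
python3 - <<'E'
from h import *
np.set_printoptions(precision=1,suppress=True)
cap=capture("top")
def R(pts,u0,v0,s,z):
    return np.array([ray(cap,u0+(u+.5)/s-.5,v0+(v+.5)/s-.5,z) for u,v in pts])
def yaw(a,b): d=b-a; return np.degrees(np.arctan2(d[1],d[0]))
c=R([(85,238),(305,128),(322,168),(103,275)],234,207,400/72,34); print("chock",c.mean(0),yaw(c[1],c[0]),yaw(c[2],c[3]),np.linalg.norm(c[1]-c[0]))
b=R([(148,208),(232,163),(245,188),(163,230)],234,207,400/72,79); print("block",b.mean(0),yaw(b[1],b[0]))
w=capture("wrist"); save(w,"w1.png"); print(w["vertical_fov"],w["cx"],w["cy"],np.array(w["world_from_camera"]))
o=get_obs(); print(o["tool_pos"],o["tcp_rot"],o["time"])
for P in ([433,-289,17],[516.6,-255.1,17],[350,-322.9,17]): print(proj(w,P,True))
E
```

```text
time: 2.85
tool_pos: [438.6, -287.6, 200.3]
tcp_rot: [-3.141, -0.005, -1.193]
contact_force: [0.6, -0.3, 0.0]
grip_width: 91.8
chock [456.2 286.5  34. ] 115.43235669847563 114.84350332755218 153.19822001198935
block [456.5 285.2  79. ] 117.06894597598931
65.70646984690485 320.98718892355646 190.56441865401447 [[   0.4    0.9    0.2  509.9]
 [  -0.9    0.4    0.1 -256.7]
 [   0.    -0.3    1.   336.2]
 [   0.     0.     0.     1. ]]
[ 440.  -285.7  199.7] [-3.1 -0.  -1.2] 2.95
[321.3 185.9]
[320.9 100.1]
[321.8 260.6]
```

View pics/w1.png

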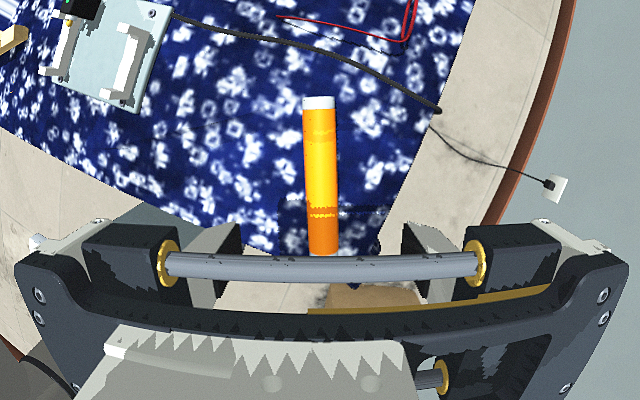

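```bash
python3 -m handwheel '{"translation": [[-0.02,-0.01,-0.18],[-0.02,-0.01,-0.2],[0,0,-0.2],[0,0,-0.2],[0,0,-0.2],[0,0,-0.1],[0,0,0],[0,0,0]], "twist": [0,0,0,0,0,0,0,0]}' 0
```

```text
time: 3.95
tool_pos: [432.6, -292.5, 35.9]
tcp_rot: [-3.14, -0.009, -1.189]
contact_force: [-0.5, 0.4, 0.4]
grip_width: 91.6
```

```bash
python3 -m handwheel '{"translation": [[0.005,0.022,-0.04],[0,0,-0.033],[0,0,0],[0,0,0],[0,0,0],[0,0,0],[0,0,0],[0,0,0]], "twist": [0,0,0,0,0,0,0,0]}' 0
python3 - <<'E'
from h import *
w=capture("wrist"); save(w,"w2.png")
for P in ([433,-289,17],[516.6,-255.1,17],[516.6,-255.1,34]): print(proj(w,P,True))
E
```

```text
time: 4.95
tool_pos: [434.6, -289.9, 26.6]
tcp_rot: [-3.138, -0.013, -1.189]
contact_force: [0.2, -0.4, -0.6]
grip_width: 91.8
[317.57626358 252.59612248]
[316.49161172  73.50024365]
[316.47606614  69.12407696]
```

View pics/w2.png

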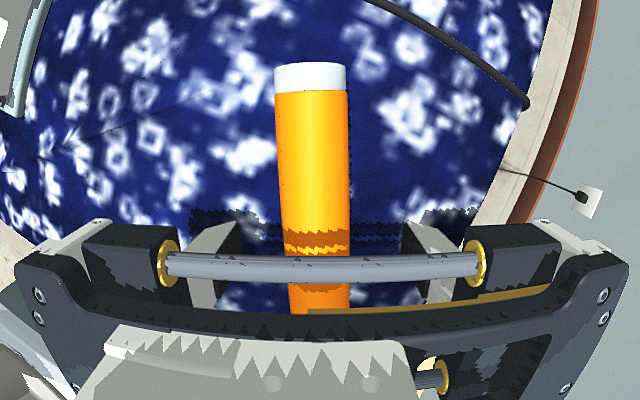

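Run:
```python
from h import *
w=capture("wrist")
e=ray(w,310,62,33,True); a=ray(w,312,92,34,True);m=ray(w,317,225,34,True); o=get_obs(); print(e,a,m,np.degrees(np.arctan2(*(a-m)[[1,0]])),o["tool_pos"]) 
d=np.array([np.cos(np.radians(22.5)),np.sin(np.radians(22.5))]); print((e[:2]-o["tool_pos"][:2])@d)
# seam: orange/steel
```

```text
[ 518.56025936 -251.42799487   33.        ] [ 506.98734993 -256.9739764    34.        ] [ 453.82129161 -280.38593993   34.        ] 23.76655473647956 [ 434.62482191 -289.83277012   26.5394723 ]
92.24310391705339
```

```bash
python3 -m handwheel '{"translation": [[0.006,0.003,-0.006],[0,0,0],[0,0,0],[0,0,0],[0,0,0],[0,0,0],[0,0,0],[0,0,0]], "twist": [0.014,0,0,0,0,0,0,0]}' 255
```

```text
time: 6.05
tool_pos: [435.4, -289.1, 25.4]
tcp_rot: [-3.138, -0.013, -1.165]
contact_force: [-0.4, 0.0, 0.0]
grip_width: 33.2
```

```bash
python3 -m handwheel '{"translation": [[0,0,0.2],[0,0.1,0.3],[0.06,0.25,0.25],[0.08,0.25,0.2],[0.08,0.25,0.1],[0.08,0.25,0],[0.08,0.25,0],[0.02,0.1,0]], "twist": [0,0.08,0.11,0.11,0.11,0.11,0.11,0.11]}'
python3 - <<'E'
from h import *
w=capture("wrist"); save(w,"w3.png")
o=get_obs(); print(o["tool_pos"],o["tcp_rot"],o["time"],o["grip_width"],o["contact_force"])
for s in ([497,31],[494,31]):
  for P in ([-37.5,62,52],[-37.5,-62,52],[26,62,56],[26,-62,56],[18,40,44],[0,62,26],[0,-62,26]): print(P,proj(w,np.array(P)+[s[0],s[1],0],True).round(1))
E
```

```text
time: 7.05
tool_pos: [492.1, -63.6, 182.7]
tcp_rot: [-3.141, -0.002, 0.03]
contact_force: [-0.3, 0.0, -5.2]
grip_width: 33.4
[491.92908278 -62.4774123  182.51644167] [-3.14025971e+00 -1.52774055e-03  3.77042380e-02] 7.1 32.913108986783364 [ 0.35363153  2.94413635 -4.67063299]
[-37.5, 62, 52] [287.1  11.3]
[-37.5, -62, 52] [283.4 151.2]
[26, 62, 56] [361.6  12.4]
[26, -62, 56] [356.5 154. ]
[18, 40, 44] [350.3  38.6]
[0, 62, 26] [329.9  19.8]
[0, -62, 26] [325.8 148.2]
[-37.5, 62, 52] [283.6  11.4]
[-37.5, -62, 52] [280.  151.1]
[26, 62, 56] [358.1  12.1]
[26, -62, 56] [353.1 153.9]
[18, 40, 44] [346.9  38.5]
[0, 62, 26] [326.7  19.7]
[0, -62, 26] [322.6 148.1]
```

View pics/w3.png

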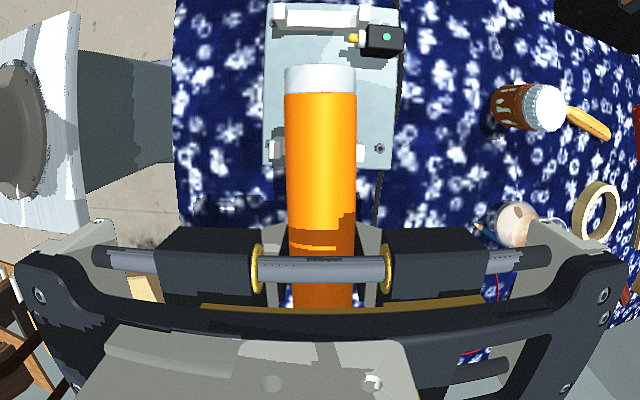

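Run:
```python
import cv2
a=cv2.imread("pics/w3.png")
cv2.imwrite("pics/w3c.png",cv2.resize(a[0:185,255:415],None,fx=4,fy=3.2,interpolation=cv2.INTER_CUBIC))
cv2.imwrite("pics/w3d.png",cv2.resize(a[0:70,255:415],None,fx=5,fy=5,interpolation=cv2.INTER_CUBIC))
cv2.imwrite("pics/w3e.png",cv2.resize(a[115:185,255:415],None,fx=5,fy=5,interpolation=cv2.INTER_CUBIC))
```

```text
(no output)
```

View pics/w3d.png

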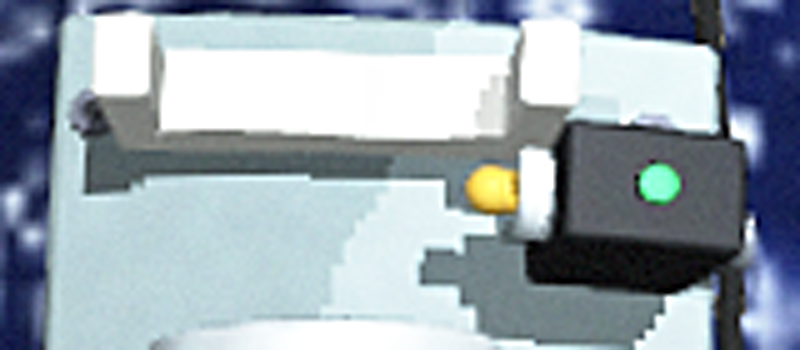

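View pics/w3e.png

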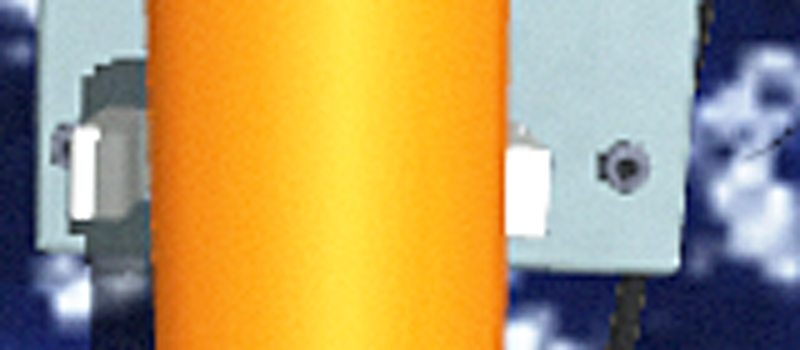

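Run:
```python
from h import *
from scipy.optimize import least_squares
np.set_printoptions(precision=2,suppress=True)
w=capture("wrist"); o=get_obs(); print(o["tool_pos"],o["tcp_rot"],o["dq"])
save(w,"w4.png")
F=[([-37.5,62,52],(285.4,11)),([-37.5,-62,52],(275,149.5)),([26,62,56],(359,12.2)),([18,40,44],(348.4,37.6))]
B=[((-67,-85),(262.6,165)),((67,-85),(391,169.4)),((67,85),(398.6,9.6)),((-67,85),(268,3))]
import json
def res(p,noR=False):
    x,y,t,b=p; c,s=np.cos(t),np.sin(t); r=[]
    def T(P): return np.array([x+c*P[0]-s*P[1],y+s*P[0]+c*P[1],P[2]])
    for i,(P,u) in enumerate(F): r+=list(proj(w,T(P),True)-u)
    for P,u in B: r+=list(proj(w,T([P[0]+b,P[1],10]),True)-u)
    return np.array(r)
q=least_squares(res,[495,31,0,0],loss="soft_l1"); print(q.x,np.degrees(q.x[2])); print(res(q.x).reshape(-1,2))
```

```text
[491.81 -63.9  182.55] [-3.14 -0.    0.03] [-0.04  0.   -0.   -0.02 -0.01  0.12]
[493.14  32.9   -0.01   6.12] -0.3270830950193501
[[-0.66 -0.8 ]
 [ 4.16  0.3 ]
 [ 0.18 -0.3 ]
 [-0.76  0.46]
 [-0.96  0.49]
 [ 0.22  1.69]
 [ 1.69 -0.49]
 [-0.42 -1.23]]
```

View pics/w4.png

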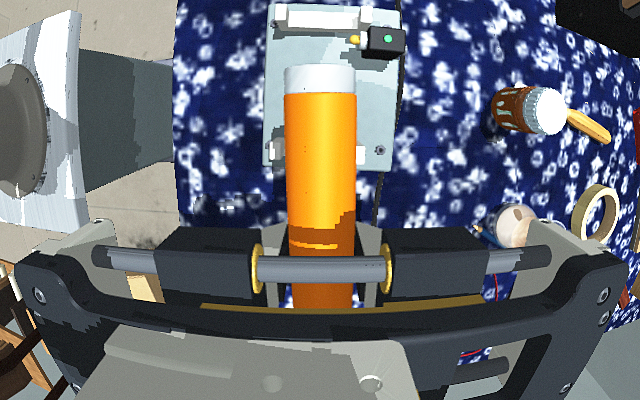

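Run:
```python
from h import *
from scipy.optimize import least_squares
np.set_printoptions(precision=2,suppress=True)
w=capture("wrist"); o=get_obs(); print(o["tool_pos"],o["tcp_rot"],o["time"])
e=ray(w,319.5,65.5,190,True); e2=ray(w,319.5,65.5,187,True); print(e-o["tool_pos"],e2-o["tool_pos"])
a=cv2.imread("pics/w4.png"); cv2.imwrite("pics/w4c.png",cv2.resize(a[50:110,270:370],None,fx=8,fy=8,interpolation=cv2.INTER_CUBIC))
cv2.imwrite("pics/w4d.png",cv2.resize(a[0:70,255:415],None,fx=5,fy=5,interpolation=cv2.INTER_CUBIC))
```

```text
[491.82 -65.01 182.64] [ 3.14 -0.    0.02] 7.2
[-2.16 90.82  7.36] [-2.17 91.21  4.36]
```

View pics/w4c.png

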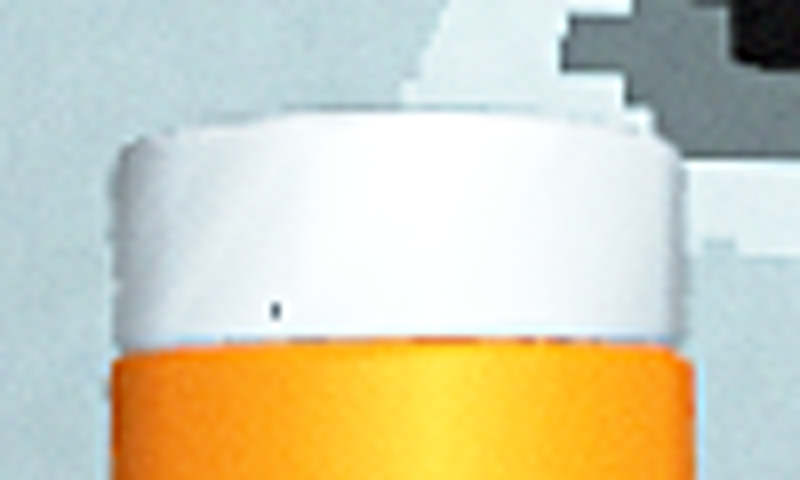

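View pics/w4d.png

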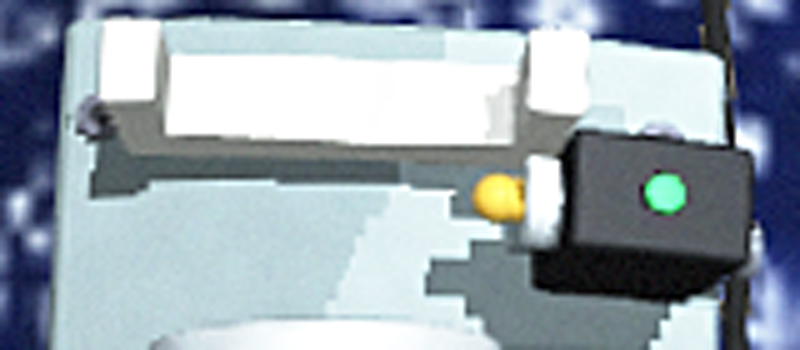

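```bash
python3 -m handwheel '{"translation": [[0.015,0.15,0],[0,0.2,0],[0,0.2,0],[0,0.09,-0.1],[0,0,-0.2],[0,0,-0.25],[0,0,-0.17],[0,0,0]], "twist": [-0.015,0,0,0,0,0,0,0]}'
python3 - <<'E'
from h import *
w=capture("top"); save(w,"t5.png")
a=cv2.imread("pics/t5.png"); cv2.imwrite("pics/t5c.png",cv2.resize(a[190:270,300:400],None,fx=7,fy=7,interpolation=cv2.INTER_CUBIC))
o=get_obs(); print(o["tool_pos"],o["tcp_rot"],o["time"],o["grip_width"],o["contact_force"])
E
```

```text
time: 8.2
tool_pos: [492.6, 26.1, 69.7]
tcp_rot: [3.139, 0.002, -0.037]
contact_force: [-0.3, -0.2, -4.3]
grip_width: 33.0
[493.45806868  26.06146933  70.828426  ] [ 3.13896966e+00 -5.77920165e-04 -3.69922402e-02] 8.25 33.56212001655959 [-0.46024475 -0.49493062 -4.80601507]
```

View pics/t5c.png

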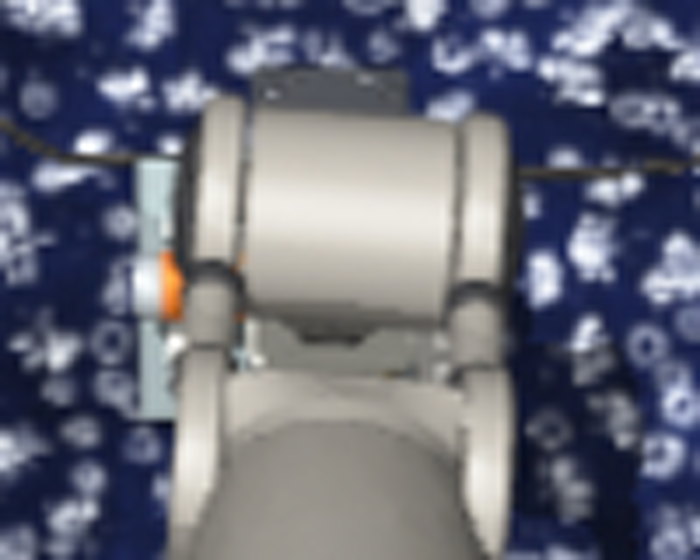

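```bash
python3 -m handwheel '{"translation": [[0,0.033,0],[0,0,0],[0,0,-0.05],[0,0,-0.05],[0,0,-0.013],[0,0,0],[0,0,0],[0,0,0]], "twist": [0.02,0,0,0,0,0,0,0]}'
python3 - <<'E'
from h import *
w=capture("wrist"); save(w,"w6.png")
o=get_obs(); print(o["tool_pos"],o["tcp_rot"],o["time"],o["grip_width"],o["contact_force"])
E
```

```text
time: 9.25
tool_pos: [495.1, 30.7, 55.8]
tcp_rot: [3.138, -0.006, -0.006]
contact_force: [-1.2, -0.2, -4.1]
grip_width: 33.4
[495.11098788  30.67600729  55.85816663] [ 3.13835905 -0.00563149 -0.00571364] 9.3 33.36180021215537 [-0.44796443  0.26639027 -3.74810127]
```

View pics/w6.png

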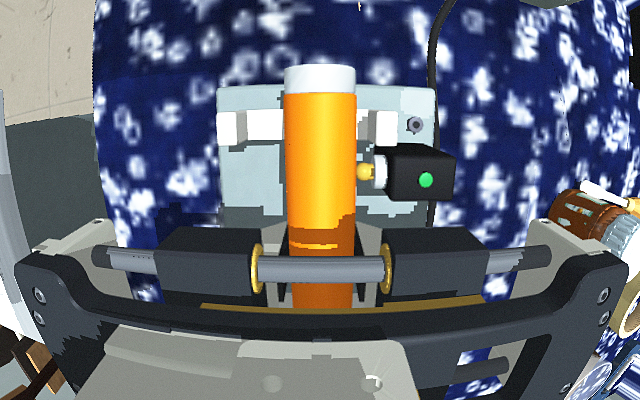

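Run:
```python
from h import *
a=cv2.imread("pics/w6.png"); cv2.imwrite("pics/w6c.png",cv2.resize(a[60:220,210:450],None,fx=3.33,fy=3.33,interpolation=cv2.INTER_CUBIC))
```

```text
(no output)
```

View pics/w6c.png

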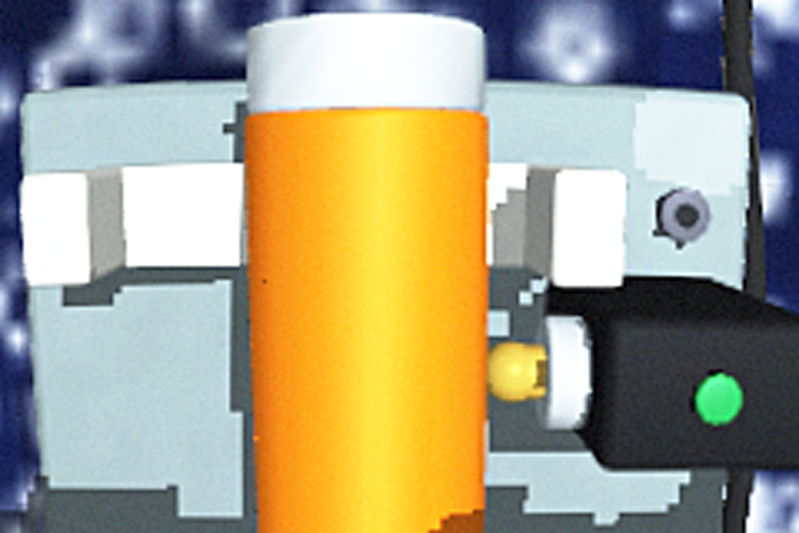

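Run:
```python
from h import *
np.set_printoptions(precision=1,suppress=True)
w=capture("wrist"); o=get_obs(); print(o["tool_pos"],o["tcp_rot"],o["contact_force"],o["time"])
for u,v,z in [(236.4,128.5,52),(376.7,128.6,56),(210+487/3.33,60+372/3.33,44)]: print("feat",ray(w,u,v,z,True))
for u,v in [(236.4,60+172/3.33),(236.4,60+285/3.33)]: print("post edges",ray(w,u,v,52,True))
for u,v in [(376.7,60+170/3.33),(376.7,60+287/3.33)]: print("post edges",ray(w,u,v,56,True))
print("end",ray(w,210+368/3.33,60+13/3.33,64,True))
print("baseL/R",ray(w,210+22/3.33,60+95/3.33,10,True),ray(w,210+745/3.33,60+95/3.33,10,True))
```

```text
[495.1  30.7  55.9] [ 3.1 -0.  -0. ] [-0.5 -0.  -4.6] 9.35
feat [457.4  94.2  52. ]
feat [521.   93.7  56. ]
feat [513.7  71.4  44. ]
post edges [457.7 102.   52. ]
post edges [457.   86.2  52. ]
post edges [520.9 101.5  56. ]
post edges [521.2  85.8  56. ]
end [496.3 121.   64. ]
baseL/R [434.3 116.2  10. ] [565.  115.9  10. ]
```

```bash
python3 -m handwheel '{"translation": [[0,0.005,-0.015],[0,0,-0.012],[0,0,-0.004],[0,0,0],[0,0,0],[0,0,0],[0,0,0],[0,0,0]], "twist": [0,0,0,0,0,0,0,0]}'
```

```text
time: 10.35
tool_pos: [495.0, 31.5, 52.0]
tcp_rot: [3.138, -0.006, -0.005]
contact_force: [-1.5, 0.2, -0.7]
grip_width: 33.6
```

```bash
python3 -m handwheel '{"translation": [[0,0,0],[0,0,0],[0,0,0],[0,0,0],[0,0,0],[0,0,0.05],[0,0,0.15],[0,0,0.3]], "twist": [0,0,0,0,0,0,0,0]}' 0
python3 - <<'E'
from h import *
w=capture("wrist"); save(w,"w7.png")
o=get_obs(); print(o["tool_pos"],o["tcp_rot"],o["time"],o["grip_width"],o["contact_force"])
E
```

```text
time: 11.35
tool_pos: [495.2, 31.4, 127.8]
tcp_rot: [3.138, -0.004, -0.006]
contact_force: [1.3, 0.1, -0.4]
grip_width: 91.8
[498.63437315  31.26162555 134.14883524] [ 3.13762296 -0.01523337 -0.00572238] 11.4 91.7447662828226 [ 3.06049023 -0.39216578  4.39330795]
```

View pics/w7.png

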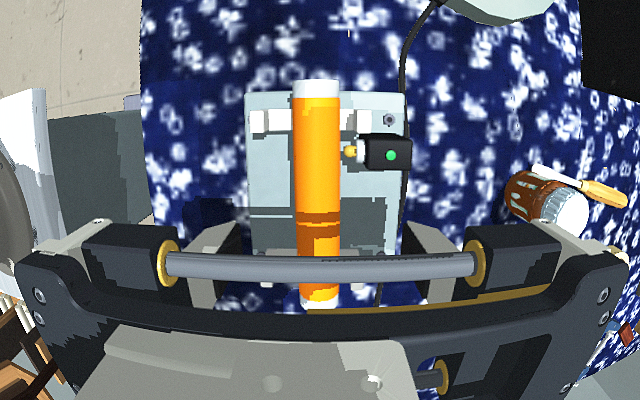

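```bash
python3 -m handwheel '{"translation": [[-0.04,0.1,0.15],[-0.04,0.22,0.1],[-0.04,0.28,0],[-0.04,0.3,0],[-0.04,0.3,0],[-0.04,0.28,0],[-0.04,0.15,0],[0,0,0]], "twist": [0,0.04,0.05,0.05,0.05,0.05,0.04,0]}'
python3 - <<'E'
from h import *
w=capture("wrist"); save(w,"w8.png")
a=cv2.imread("pics/w8.png"); cv2.imwrite("pics/w8c.png",cv2.resize(a[80:270,220:420],None,fx=3,fy=3,interpolation=cv2.INTER_CUBIC))
o=get_obs(); print(o["tool_pos"],o["tcp_rot"],o["time"],o["grip_width"],o["contact_force"])
np.save("w8m.npy",w["world_from_camera"])
t=capture("top"); save(t,"t8.png")
E
```

```text
time: 12.4
tool_pos: [456.6, 283.0, 179.2]
tcp_rot: [3.137, -0.028, 0.446]
contact_force: [1.1, -1.1, 0.1]
grip_width: 92.1
[456.85071413 282.19619509 179.21440546] [ 3.13678115 -0.02778366  0.44474497] 12.45 91.79980122597722 [ 1.1067359  -0.38986634  0.03684493]
```

View pics/w8.png

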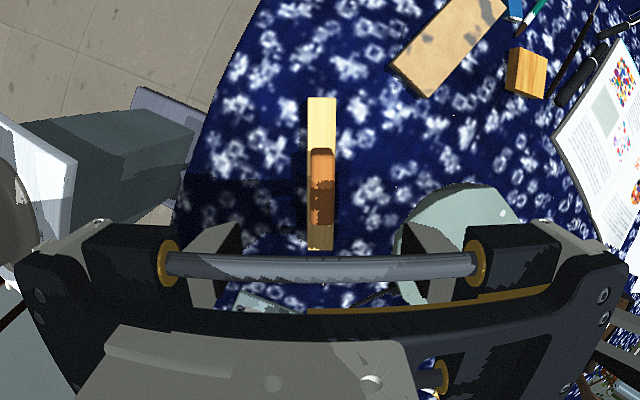

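View pics/w8c.png

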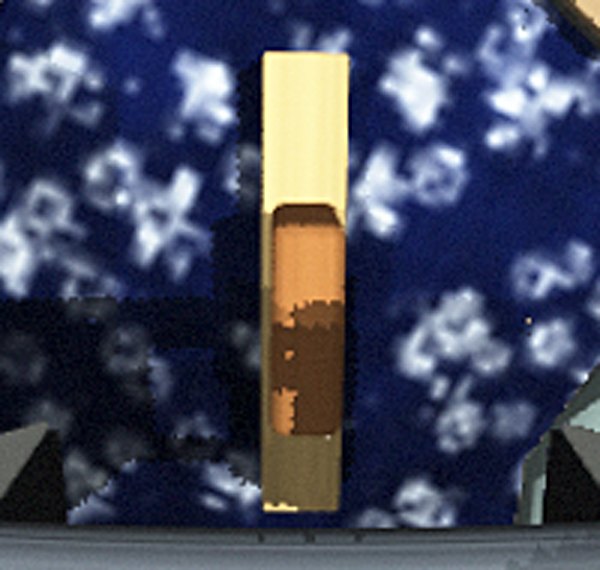

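Run:
```python
import cv2
a=cv2.imread("pics/t8.png"); cv2.imwrite("pics/t8c.png",cv2.resize(a[190:270,300:400],None,fx=7,fy=7,interpolation=cv2.INTER_CUBIC))
```

```text
(no output)
```

View pics/t8c.png

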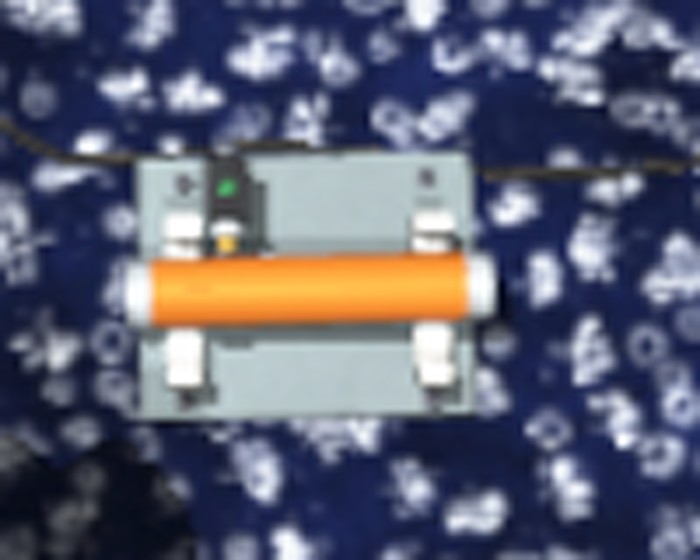

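Run:
```python
from h import *
np.set_printoptions(precision=1,suppress=True)
t=capture("top"); w=capture("wrist"); o=get_obs(); print(o["tool_pos"],o["tcp_rot"],o["time"])
for u,z in ((126,43),(496,43)): print("roller",ray(t,300+u/7-.5,190+292/7-.5,z))
for u,z in ((138,10),(472,10)): print("base",ray(t,300+u/7-.5,190+250/7-.5,z))
# chock: use saved pose
w["world_from_camera"]=np.load("w8m.npy")
R=lambda u,v,z: ray(w,220+u/3-.4,80+v/3-.4,z,True)
bar=[R(265,52,34),R(348,53,34),R(339,511,34),R(263,509,34)]; blk=[R(276,228,79),R(344,227,79),R(335,433,79),R(273,433,79)]
for n,q in (("bar",bar),("blk",blk)):
    q=np.array(q); d=(q[0]+q[1]-q[2]-q[3])/2; print(n,q.mean(0),np.degrees(np.arctan2(d[1],d[0])),np.linalg.norm(d),np.linalg.norm(q[0]-q[1]))
```

```text
[457.4 280.8 179.1] [ 3.1 -0.   0.4] 12.6
roller [492.7 121.2  43. ]
roller [488.4 -62.2  43. ]
base [516.7 115.5  10. ]
base [512.8 -53.8  10. ]
bar [458.8 289.6  34. ] 114.9091346499887 149.31563766556692 24.79718226006077
blk [458.3 289.7  79. ] 114.02228308653241 56.80958784525741 17.526002062352806
```

```bash
python3 -m handwheel '{"translation": [[0.002,0.03,-0.05],[0,0.02,-0.13],[0,0,-0.16],[0,0,-0.16],[0,0,-0.13],[0,0,-0.08],[0,0,-0.03],[0,0,0]], "twist": [-0.004,0,0,0,0,0,0,0]}'
python3 - <<'E'
from h import *
w=capture("wrist"); save(w,"w9.png")
o=get_obs(); print(o["tool_pos"],o["tcp_rot"],o["time"],o["grip_width"],o["contact_force"])
E
```

```text
time: 13.6
tool_pos: [459.7, 284.8, 63.2]
tcp_rot: [3.136, -0.028, 0.424]
contact_force: [0.4, -0.9, 0.3]
grip_width: 91.6
[459.84634704 284.88031748  63.47227738] [ 3.13644813 -0.02846743  0.42396923] 13.65 91.62589133614759 [-0.13386334 -0.52514479  0.1716738 ]
```

View pics/w9.png

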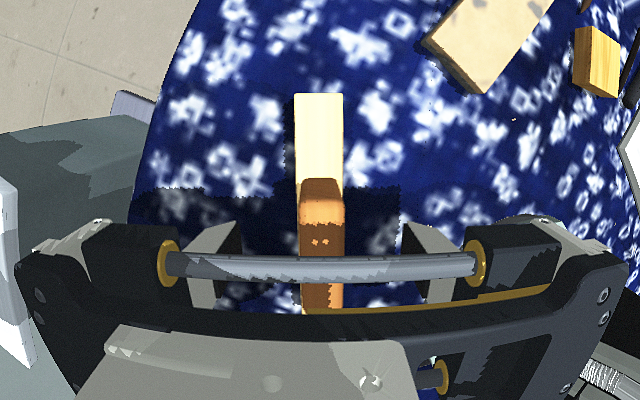

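Run:
```python
from h import *
np.set_printoptions(precision=1,suppress=True)
a=cv2.imread("pics/w9.png"); cv2.imwrite("pics/w9c.png",cv2.resize(a[80:320,270:370],None,fx=2.5,fy=2.5,interpolation=cv2.INTER_CUBIC))
w=capture("wrist"); o=get_obs(); print(o["tool_pos"],o["tcp_rot"])
l=ray(w,294.5,93,34,True); r=ray(w,342.5,93,34,True); m=(l+r)/2; l2=ray(w,296,178,34,True); r2=ray(w,344,178,34,True)
print(l,r,l2,r2); d=(l+r-l2-r2)/2; th=np.arctan2(d[1],d[0]); print(np.degrees(th)); c=m[:2]-75*np.array([np.cos(np.radians(114.7)),np.sin(np.radians(114.7))]); print(c, np.linalg.norm(l-r))
```

```text
[460.  285.   63.8] [ 3.1 -0.   0.4]
[416.1 352.1  34. ] [439.2 362.5  34. ] [435.3 310.1  34. ] [459.5 320.8  34. ]
115.26040569994775
[459.  289.2] 25.308872678408594
```

View pics/w9c.png

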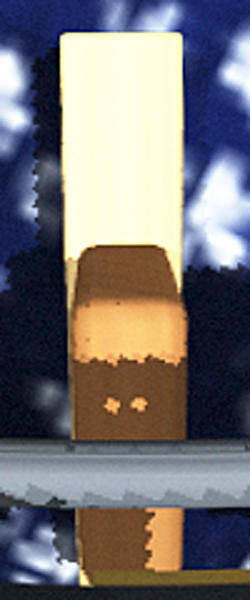

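```bash
python3 -m handwheel '{"translation": [[-0.007,0.026,-0.012],[0,0,0],[0,0,0],[0,0,0],[0,0,0],[0,0,0],[0,0,0],[0,0,0]], "twist": [0.008,0,0,0,0,0,0,0]}' 255
python3 - <<'E'
from h import *
w=capture("wrist"); save(w,"w10.png")
o=get_obs(); print(o["tool_pos"],o["tcp_rot"],o["time"],o["grip_width"],o["contact_force"],o["moment"])
E
```

```text
time: 14.7
tool_pos: [459.4, 289.6, 63.2]
tcp_rot: [3.136, -0.032, 0.438]
contact_force: [0.1, -0.3, 0.6]
grip_width: 19.7
[459.36224178 289.58087301  63.23835178] [ 3.13639814 -0.03148967  0.43776681] 14.75 19.455265715712997 [-0.03340191 -0.47539687 -0.4017626 ] [-0.05779686 -0.02057426  0.02528083]
```

View pics/w10.png

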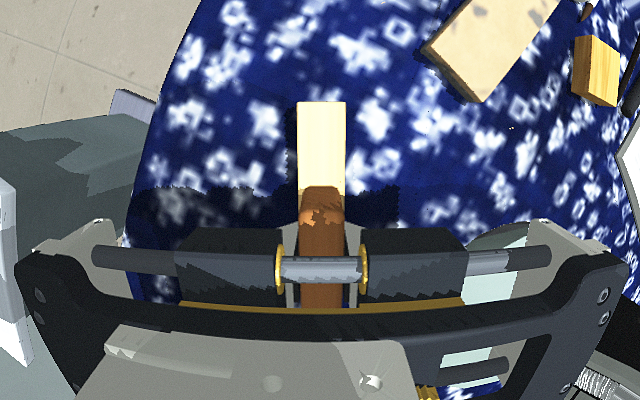

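```bash
python3 -m handwheel '{"translation": [[0,0,0.15],[0.01,-0.1,0.2],[0.015,-0.24,0.2],[0.015,-0.3,0.1],[0.015,-0.32,0],[0.015,-0.32,0],[0.015,-0.27,0],[0,-0.12,0]], "twist": [0,-0.03,-0.05,-0.05,-0.05,-0.05,-0.05,0]}'
python3 -m handwheel '{"translation": [[0,0,0],[0,0,0],[0,0,0],[0,0,0],[0,0,0],[0,0,0],[0,0,0],[0,0,0]], "twist": [0,0,0,0,0,0,0,0]}'
python3 - <<'E'
from h import *
w=capture("wrist"); save(w,"w11.png")
o=get_obs(); print(o["tool_pos"],o["tcp_rot"],o["time"],o["grip_width"],o["contact_force"],o["moment"])
a=cv2.imread("pics/w11.png"); cv2.imwrite("pics/w11c.png",cv2.resize(a[60:220,240:440],None,fx=4,fy=3.75,interpolation=cv2.INTER_CUBIC))
E
```

```text
time: 15.75
tool_pos: [469.7, 32.2, 161.2]
tcp_rot: [3.136, -0.028, -0.013]
contact_force: [0.7, 1.1, -2.6]
grip_width: 19.7
time: 16.75
tool_pos: [469.1, 34.0, 160.6]
tcp_rot: [3.137, -0.026, -0.012]
contact_force: [-0.1, 0.0, -2.2]
grip_width: 19.9
[469.05695637  34.03712011 160.56208025] [ 3.13720617 -0.02598841 -0.01190934] 16.8 19.539825708377062 [ 0.03187938 -0.34832183 -1.89575789] [-0.03943187 -0.0716211  -0.00906076]
```

View pics/w11.png

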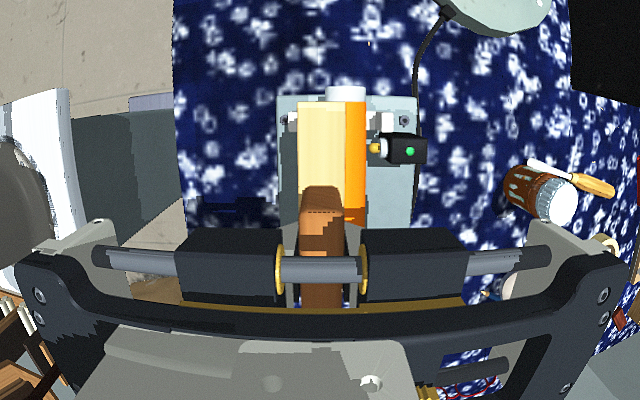

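View pics/w11c.png

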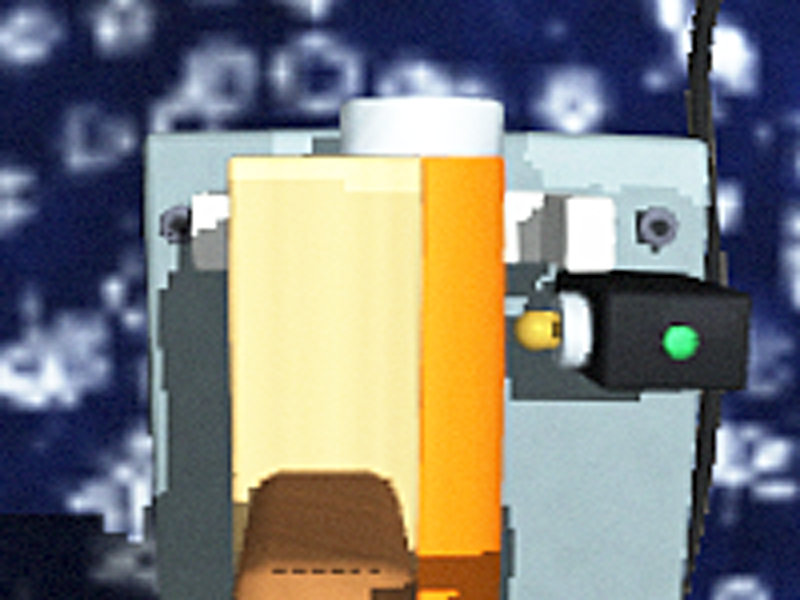

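Run:
```python
from h import *
np.set_printoptions(precision=1,suppress=True)
w=capture("wrist"); o=get_obs(); print(o["tool_pos"],o["tcp_rot"])
R=lambda u,v,z: ray(w,240+u/4-.4,60+v/3.75-.4,z,True)
print("bar",R(230,157,131.4),R(420,157,131.4))
print("bar",R(233,500,131.4),R(416,520,131.4))
print("farpost",R(565,195,56),R(565,272,56)); print("pin",R(515,329,44))
print("base",R(147,138,10),R(707,140,10)); print("rollR",R(503,250,45),"rollend",R(425,97,59))
print("rollR far",R(503,470,45))
```

```text
[469.1  34.  160.6] [ 3.1 -0.  -0. ]
bar [459.1 109.3 131.4] [484.1 109.  131.4]
bar [458.2  59.1 131.4] [483.7  55.5 131.4]
farpost [520.4 102.   56. ] [520.7  85.7  56. ]
pin [512.9  71.8  44. ]
base [434.1 115.9  10. ] [565.5 116.1  10. ]
rollR [510.   89.5  45. ] rollend [492.6 122.   59. ]
rollR far [510.9  39.8  45. ]
```

```bash
python3 -m handwheel '{"translation": [[-0.005,-0.016,0],[0,0,-0.04],[0,0,-0.06],[0,0,-0.06],[0,0,-0.05],[0,0,-0.02],[0,0,0],[0,0,0]], "twist": [0.005,0,0,0,0,0,0,0]}'
python3 - <<'E'
from h import *
np.set_printoptions(precision=3,suppress=True)
w=capture("wrist"); save(w,"w12.png")
o=get_obs(); print(o["tool_pos"],o["tcp_rot"],o["time"],o["grip_width"],o["contact_force"],o["moment"])
a=cv2.imread("pics/w12.png"); cv2.imwrite("pics/w12c.png",cv2.resize(a[80:240,220:420],None,fx=4,fy=3.75,interpolation=cv2.INTER_CUBIC))
E
```

```text
time: 17.85
tool_pos: [467.9, 31.3, 123.0]
tcp_rot: [3.137, -0.025, -0.004]
contact_force: [0.4, -0.2, -3.4]
grip_width: 20.3
[467.975  31.339 123.062] [ 3.137 -0.025 -0.004] 17.9 20.247196092667842 [-0.507 -0.938 -2.395] [ 0.022 -0.058  0.003]
```

View pics/w12c.png

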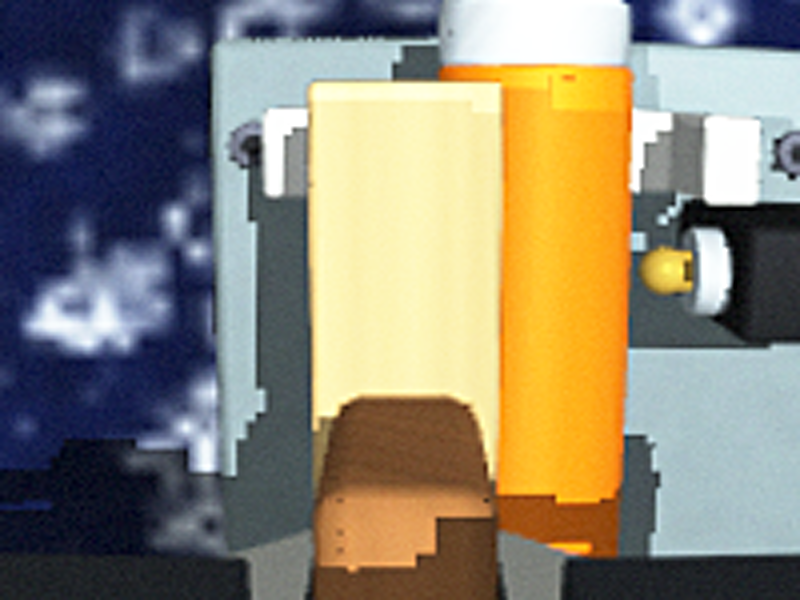

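Run:
```python
from h import *
np.set_printoptions(precision=1,suppress=True)
s=capture("scene"); save(s,"s12.png")
a=cv2.imread("pics/s12.png"); cv2.imwrite("pics/s12c.png",cv2.resize(a[150:250,290:390],None,fx=6,fy=6,interpolation=cv2.INTER_CUBIC))
w=capture("wrist"); o=get_obs(); print(o["tool_pos"])
R=lambda u,v,z: ray(w,220+u/4-.4,80+v/3.75-.4,z,True)
z=o["tool_pos"][2]-63.2+34
print("bar",R(308,83,z),R(501,83,z),R(313,415,z),R(497,430,z))
print("far post",R(705,117,56),R(705,203,56),"pin",R(641,270,44))
print("near",R(262,110,52),R(290,110,52),R(305,110,52)); print("rollR",R(631,170,44),R(624,430,44))
```

```text
[468.   31.3 123.1]
bar [457.1 106.4  93.9] [482.5 106.3  93.9] [456.9  57.9  93.9] [482.5  55.3  93.9]
far post [520.7 101.4  56. ] [521.2  85.9  56. ] pin [513.1  71.7  44. ]
near [447.2 102.1  52. ] [451.8 102.   52. ] [454.3 101.9  52. ]
rollR [510.7  90.8  44. ] [511.2  40.   44. ]
```

View pics/s12c.png

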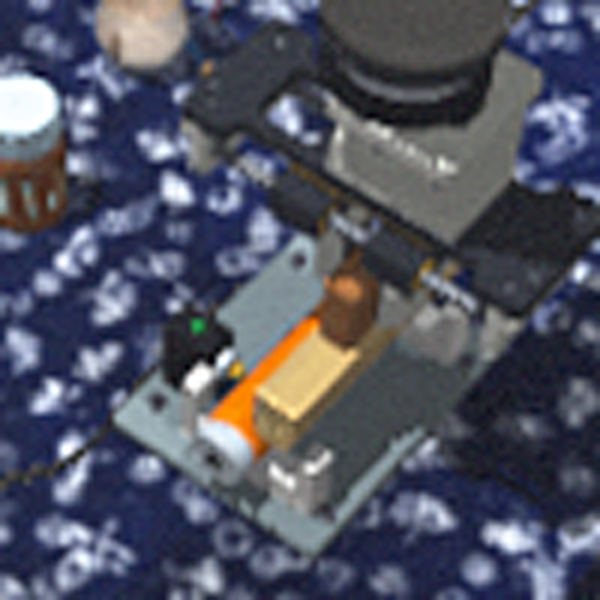

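```bash
python3 -m handwheel '{"translation": [[0.006,0.002,0],[0,0,-0.02],[0,0,-0.02],[0,0,-0.02],[0,0,-0.02],[0,0,-0.02],[0,0,-0.01],[0,0,0]], "twist": [0,0,0,0,0,0,0,0]}'
python3 - <<'E'
from h import *
np.set_printoptions(precision=3,suppress=True)
w=capture("wrist"); save(w,"w13.png")
o=get_obs(); print(o["tool_pos"],o["tcp_rot"],o["time"],o["grip_width"],o["contact_force"],o["moment"])
a=cv2.imread("pics/w13.png"); cv2.imwrite("pics/w13c.png",cv2.resize(a[80:240,220:420],None,fx=4,fy=3.75,interpolation=cv2.INTER_CUBIC))
E
```

```text
time: 19.0
tool_pos: [466.8, 31.9, 105.3]
tcp_rot: [3.138, -0.02, -0.003]
contact_force: [-3.0, -0.4, -0.3]
grip_width: 19.6
[466.843  31.847 105.337] [ 3.137 -0.02  -0.003] 19.05 19.7084171326489 [-3.143  0.498 -1.126] [ 0.035  0.449 -0.009]
```

View pics/w13c.png

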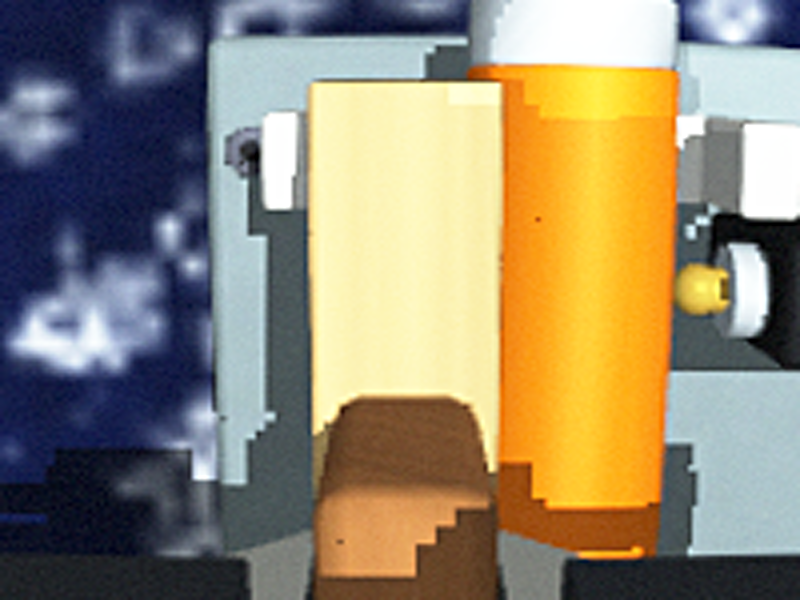

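```bash
python3 -m handwheel '{"translation": [[0.012,0,0],[0.01,0,0],[0.008,0,-0.015],[0.006,0,-0.02],[0.005,0,-0.02],[0.004,0,-0.02],[0.003,0,-0.02],[0.003,0,-0.01]], "twist": [0,0,0,0,0,0,0,0]}'
python3 - <<'E'
from h import *
np.set_printoptions(precision=3,suppress=True)
w=capture("wrist"); save(w,"w14.png")
o=get_obs(); print(o["tool_pos"],o["tcp_rot"],o["time"],o["grip_width"],o["contact_force"],o["moment"])
a=cv2.imread("pics/w14.png"); cv2.imwrite("pics/w14c.png",cv2.resize(a[80:240,220:420],None,fx=4,fy=3.75,interpolation=cv2.INTER_CUBIC))
E
```

```text
time: 20.05
tool_pos: [468.9, 32.2, 90.7]
tcp_rot: [3.138, -0.007, -0.003]
contact_force: [-12.2, 0.4, 25.4]
grip_width: 19.8
[468.938  32.172  90.77 ] [ 3.138 -0.007 -0.003] 20.1 20.20599591341079 [-7.905 -0.272 10.464] [-0.081  1.458  0.011]
```

View pics/w14c.png

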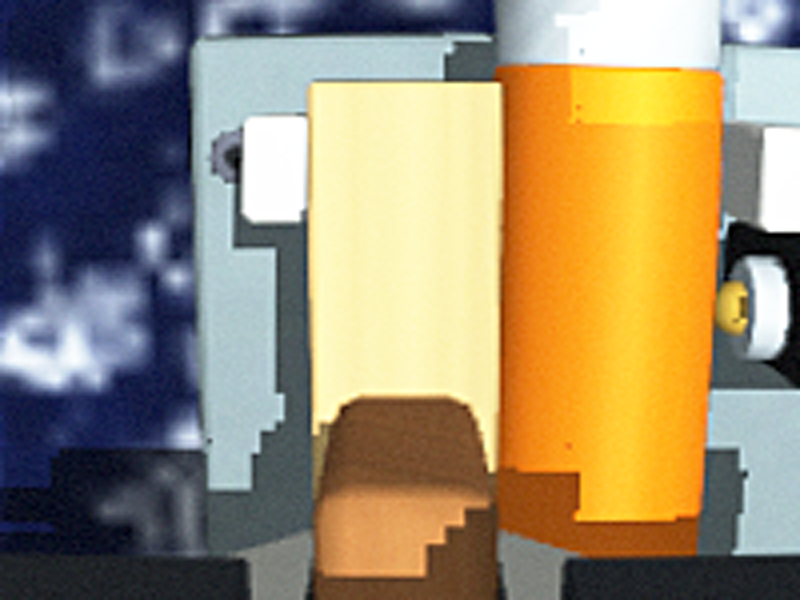

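```bash
python3 -m handwheel '{"translation": [[0,0,-0.01],[0,0,-0.01],[0,0,0],[0,0,0],[0,0,0],[0,0,0],[0,0,0],[0,0,0]], "twist": [0,0,0,0,0,0,0,0]}'
python3 -m handwheel '{"translation": [[0,0,0],[0,0,0],[0,0,0],[0,0,0],[0,0,0],[0,0,0],[0,0,0],[0,0,0.1]], "twist": [0,0,0,0,0,0,0,0]}' 0
python3 - <<'E'
from h import *
np.set_printoptions(precision=3,suppress=True)
w=capture("wrist"); save(w,"w15.png")
o=get_obs(); print(o["tool_pos"],o["tcp_rot"],o["time"],o["grip_width"],o["contact_force"],o["moment"])
E
```

```text
time: 21.1
tool_pos: [468.9, 32.2, 90.8]
tcp_rot: [3.137, -0.008, -0.002]
contact_force: [-4.5, 0.2, 1.4]
grip_width: 20.0
time: 22.1
tool_pos: [472.4, 31.8, 106.3]
tcp_rot: [3.137, -0.016, -0.002]
contact_force: [0.1, -0.2, 0.2]
grip_width: 91.0
[473.742  31.766 108.512] [ 3.136 -0.02  -0.002] 22.15 91.30378798537204 [2.556 0.201 1.236] [-0.009 -0.117  0.008]
```

View pics/w15.png

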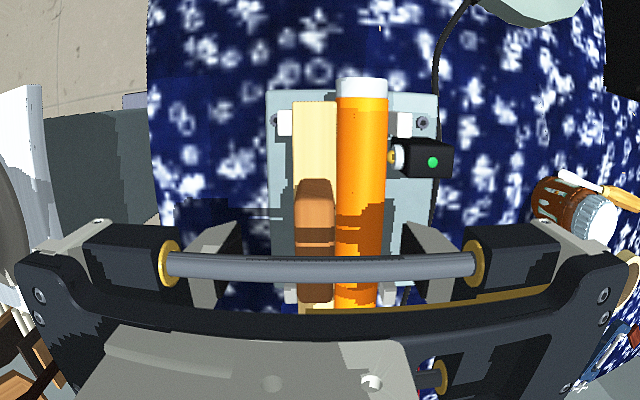

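```bash
python3 -m handwheel '{"translation": [[0,0,0.05],[0,0,0.1],[0,0,0.15],[0,0,0.15],[0,0,0.1],[0,0,0.05],[0,0,0],[0,0,0]], "twist": [0,0,0,0,0,0,0,0]}'
python3 - <<'E'
from h import *
np.set_printoptions(precision=1,suppress=True)
w=capture("wrist"); save(w,"w16.png"); s=capture("scene"); save(s,"s16.png")
o=get_obs(); print(o["tool_pos"],o["tcp_rot"],o["time"])
a=cv2.imread("pics/w16.png"); cv2.imwrite("pics/w16c.png",cv2.resize(a[80:240,230:430],None,fx=4,fy=3.75,interpolation=cv2.INTER_CUBIC))
a=cv2.imread("pics/s16.png"); cv2.imwrite("pics/s16c.png",cv2.resize(a[150:250,290:390],None,fx=6,fy=6,interpolation=cv2.INTER_CUBIC))
np.save("w16m.npy",w["world_from_camera"])
E
```

```text
time: 23.15
tool_pos: [472.6, 31.8, 200.6]
tcp_rot: [3.136, -0.018, -0.002]
contact_force: [-0.2, 0.5, 1.1]
grip_width: 91.6
[472.6  31.9 200.6] [ 3.1 -0.  -0. ] 23.25
```

View pics/w16c.png

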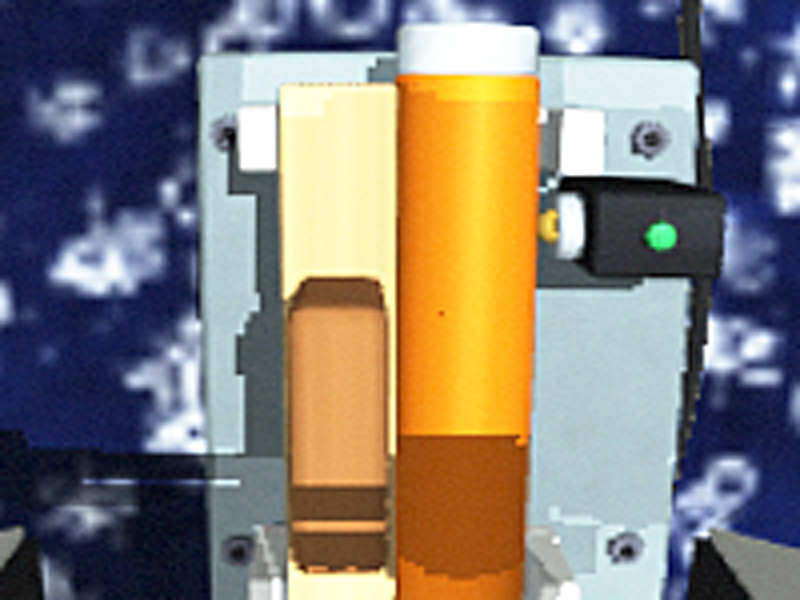

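View pics/s16c.png

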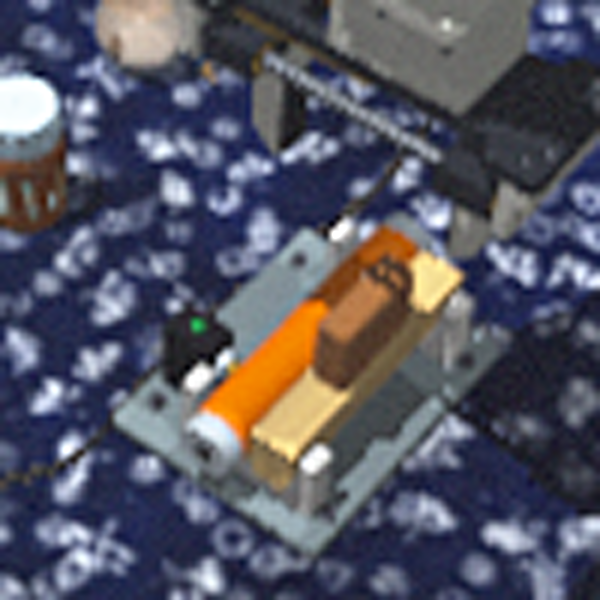

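Run:
```python
from h import *
np.set_printoptions(precision=1,suppress=True)
w=capture("wrist"); t=capture("top"); save(t,"t17.png")
w["world_from_camera"]=np.load("w16m.npy")
R=lambda u,v,z: ray(w,230+u/4-.4,80+v/3.75-.4,z,True)
print("bar far end",R(280,84,61.8),R(397,84,61.8),"mid",R(284,290,61.8),R(396,400,61.8))
print("blk",R(289,305,106.8),R(384,305,106.8),R(290,568,106.8),R(386,568,106.8))
print("farpost",R(562,110,56),R(562,173,56),"nearpost",R(278,107,52),R(278,170,52))
print("pin tip",R(539,226,44),"collar",R(560,226,44),"rollR",R(539,140,45),R(526,500,45),"rollend",R(470,22,61))
print("base",R(200,57,10),R(697,60,10))
a=cv2.imread("pics/t17.png"); cv2.imwrite("pics/t17c.png",cv2.resize(a[190:270,300:400],None,fx=7,fy=7,interpolation=cv2.INTER_CUBIC))
```

```text
bar far end [457.5 107.5  61.8] [483.1 107.3  61.8] mid [457.8  58.2  61.8] [483.   30.7  61.8]
blk [460.9  62.9 106.8] [478.8  62.8 106.8] [459.9   5.6 106.8] [479.3   5.5 106.8]
farpost [520.8 101.6  56. ] [521.1  86.2  56. ] nearpost [456.5 101.9  52. ] [456.3  86.4  52. ]
pin tip [517.9  71.6  44. ] collar [523.   71.7  44. ] rollR [517.3  93.7  45. ] [516.8  -2.   45. ] rollend [499.2 122.3  61. ]
base [434.  115.9  10. ] [565.7 116.7  10. ]
```

Run:
```python
from h import *
s=capture("scene")
a=cv2.resize(s["img"][150:250,290:390,::-1],None,fx=6,fy=6,interpolation=cv2.INTER_CUBIC).copy()
def P(p): q=proj(s,np.array(p)); return ((int((q[0]+.5-290)*6),int((q[1]+.5-150)*6)))
O=np.array([494.5,31.7,0])
def box(x0,x1,y0,y1,z,col):
    pts=np.array([P(O+[x,y,z]) for x,y in((x0,y0),(x1,y0),(x1,y1),(x0,y1))]); cv2.polylines(a,[pts],True,col,1)
c=-24
box(c-13,c+13,-75,75,61.8,(0,255,0)); box(c-10,c+10,-30,30,106.8,(255,255,0)); box(c-8,c+8,-75,75,27.8,(0,255,0))
box(-61,73,-85,85,10,(255,0,255)); box(33,65,29,51,60,(0,0,255))
for y in(62,-62): box(-46,-37.5,y-8,y+8,52,(0,0,255)); box(26,35,y-8,y+8,56,(0,0,255))
cv2.imwrite("pics/ov.png",a); 
for n in ["chock","roller","tea_glass","ink_bottle","whetstone"]:
    r=spot_point("scene",n); print(n,[(round(x["score"],2),W(s,x["position"]).round(1)) for x in r[:1]])
print(get_obs()["time"])
```

```text
chock []
roller [(0.93, array([501. ,  31.8,  41.8]))]
tea_glass [(0.82, array([ 728.8, -108.7,   -2.4]))]
ink_bottle [(0.86, array([701.9,  31.2,  -2.9]))]
whetstone [(0.91, array([516.2, 481.8,  -5.7]))]
23.65
```

View pics/ov.png

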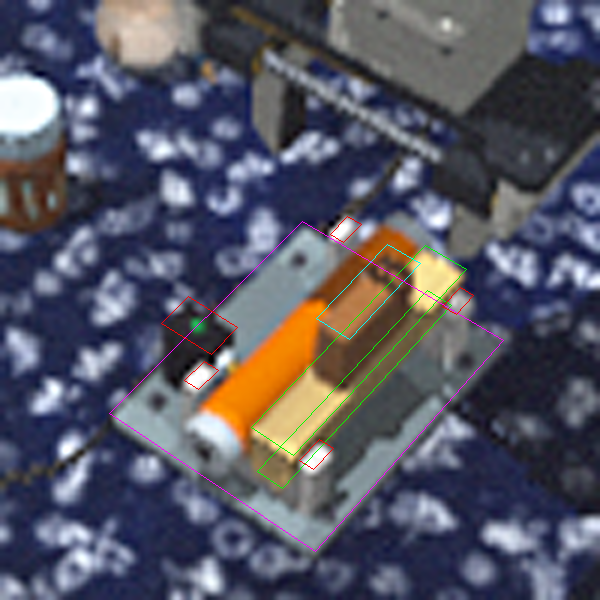

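View pics/t17c.png

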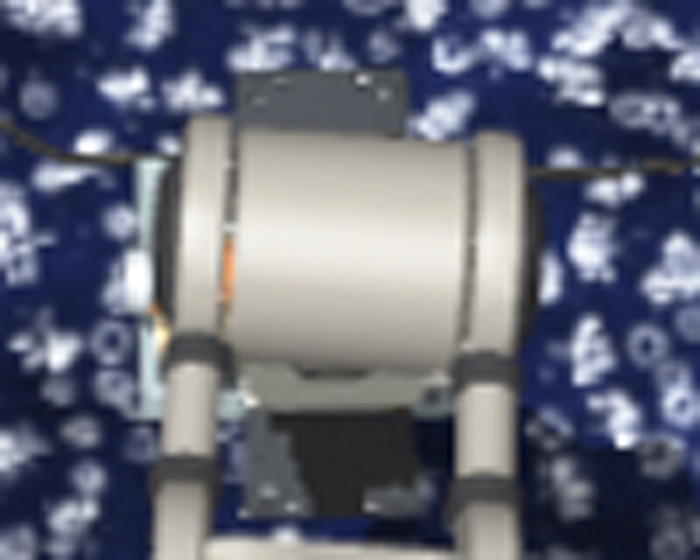

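```bash
python3 -m handwheel '{"translation": [[-0.013,0,0],[0,0,-0.06],[0,0,-0.1],[0,0,-0.1],[0,0,-0.08],[0,0,-0.05],[0,0,-0.03],[0,0,0]], "twist": [0,0,0,0,0,0,0,0]}' 255
python3 - <<'E'
from h import *
w=capture("wrist"); save(w,"w18.png"); o=get_obs(); print(o["tool_pos"],o["tcp_rot"],o["contact_force"])
E
```

```text
time: 24.65
tool_pos: [470.4, 31.9, 134.3]
tcp_rot: [3.136, -0.018, -0.002]
contact_force: [0.6, -0.2, -0.1]
grip_width: 16.0
[470.56216024  31.84882553 134.51044462] [ 3.13639737e+00 -1.88130736e-02 -2.31183639e-03] [ 0.44123038  0.42998163 -0.19588216]
```

View pics/w18.png

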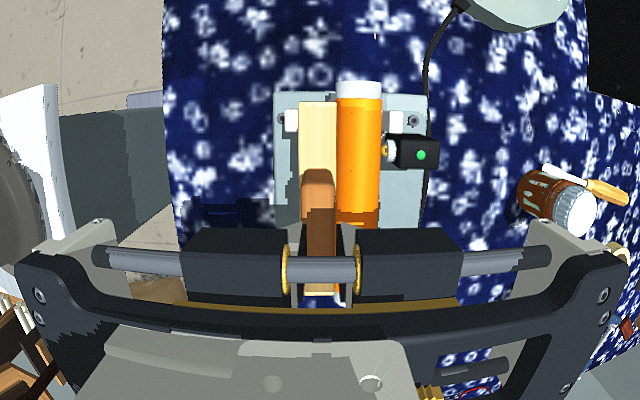

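```bash
python3 -m handwheel '{"translation": [[0,0,0],[0,0,0],[0,0,-0.015],[0,0,-0.015],[0,0,-0.012],[0,0,-0.012],[0,0,-0.012],[0,0,-0.012]], "twist": [0,0,0,0,0,0,0,0]}'
python3 - <<'E'
from h import *
o=get_obs(); print(o["tool_pos"],o["tcp_rot"],o["contact_force"],o["grip_width"])
E
```

```text
time: 25.7
tool_pos: [475.5, 31.7, 129.0]
tcp_rot: [3.135, -0.034, -0.002]
contact_force: [-1.6, 1.2, 15.4]
grip_width: 0.1
[475.54933     31.71410557 129.03438896] [ 3.13544427e+00 -3.40647792e-02 -2.19711280e-03] [-1.61791043  1.2206718  15.42784314] 0.13047741013034717
```

```bash
python3 -m handwheel '{"translation": [[0,0,0.05],[0,0,0.15],[0,0,0.2],[0,-0.1,0.2],[0,-0.25,0.15],[0,-0.25,0],[0,-0.25,0],[0,-0.15,0]], "twist": [0,0,0,0,0,0,0,0]}'
python3 - <<'E'
from h import *
np.set_printoptions(precision=1,suppress=True)
t=capture("top"); s=capture("scene"); w=capture("wrist"); save(w,"w19.png"); save(t,"t19.png")
a=t["img"][190:270,300:400,::-1]; b=s["img"][150:250,290:390,::-1]
cv2.imwrite("pics/f19.png",cv2.hconcat([cv2.resize(a,(400,320)),cv2.resize(b,(320,320))]))
o=get_obs(); print(o["tool_pos"],o["time"])
E
```

```text
time: 26.7
tool_pos: [474.4, -121.1, 246.3]
tcp_rot: [3.135, -0.034, 0.002]
contact_force: [-0.5, 0.0, -0.6]
grip_width: 0.3
[ 474.4 -120.1  245.9] 26.85
```

View pics/f19.png

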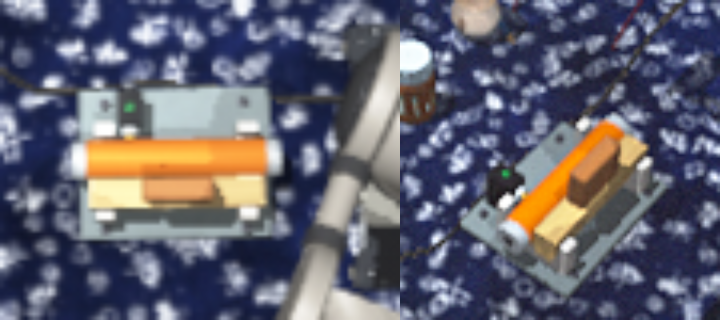

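View pics/w19.png

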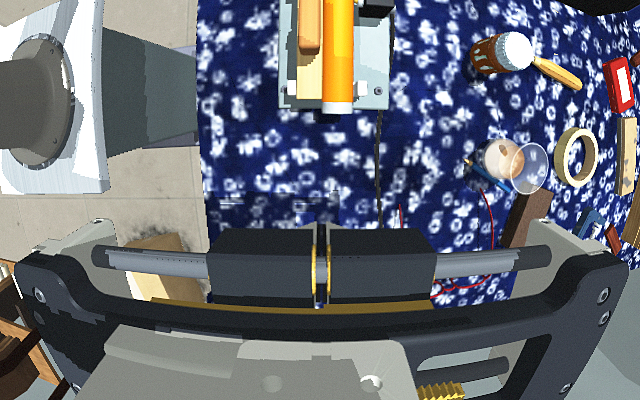

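The chock and barrel are still seated, the bystanders are where they were, and the arm is clear of everything. I'm handing the job in.

```bash
python3 -c "
from plant import *
print(close_job())"
```

```text
the job is handed in; nothing more can be done
None
```

I laid the barrel in the V-cradles and pushed the chock down between it and the near posts until it sat home. I let go, pressed its top once with closed fingers, backed the arm off and handed in at about 27 s of the 58 s.

**Last checks:**
- **Chock height:** pressing on top with about 15 N put the block top at about 107 mm; 106.8 mm means fully home. While still gripped, its underside had stopped at 27.6 mm against 27.8 mm.
- **Chock position:** the scene picture matched the outline of an upright, seated chock. It measured about 0.4 mm off centre along the stand, and up to 0.7° of lean, which is within what the cameras can tell.
- **Barrel and pin:** the barrel moved about 6.4 mm toward the pin. The pin tip moved in about 5 mm, inside the 4 to 8 mm range. I read both from the pictures, as there is no direct pin reading.
- **Bystanders:** the tea glass, ink bottle and whetstone read within the network's error (5–6 mm at most) of their first positions.

**What disagreed or went wrong:**
- **Barrel centring:** before chocking, the top camera put the barrel about 1.3 mm off the stand's middle, while the wrist camera put it within about 1 mm.
- **Chock detection:** the network did not find the seated chock in the scene picture, so I relied on the outline and the pictures instead.
- **Top press:** the closed fingers slid about 5 mm across the block top during the press. The chock showed no shift in the pictures afterwards.

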